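# Pack the last medal canister in the clipped crate

## Robot

A 6-joint arm with a two-finger parallel gripper is mounted at the origin on the work surface. World frame = base frame: x ahead of the robot, y to its left, z up, the work surface at z = 0. Lengths are in m, angles in rad, forces in N, time in s.
With the tool pointing down it reaches from about 0.3 to 0.875 m from the base axis. Payload 6.4 kg.
Tool frame: the origin (TCP) lies between the finger pads; the fingertips stand 8 mm ahead of it and the grasp point (between the pads) lies 11 mm behind it; z points along the fingers, y is the line along which they close (so a half turn about z gives the same grasp; the last joint's range is limited). The gripper opens to 85 mm and grips with 20 to 120 N. Pads are 22 mm wide; open, the fingers measure 114 mm over their backs; the gripper's body (76 mm by 85 mm) begins 54 mm behind the grasp point. The pads swing forward as they close: fully open they stand 13 mm farther back than shut.
Start: joints at [-1.351, 0.181, 1.607, -0, 1.354, -0.206], TCP at [0.238, -0.524, 0.216] pointing down, gripper open.
Joint ranges: [-2.99, 2.99], [-0.89, 2.07], [0.3, 2.58], [-1.14, 4.28], [0, 2.63], [-3.12, 3.12]. Speed limits (rad/s): [2.57, 2.57, 3.01, 3.14, 3.14, 3.14].

## Interface

Orientations are given as a rotation vector (axis times angle).
In Python, from bench import monitor, cams, env gives the robot as it stands.
- The arm moves only by the shell command python3 -m inch 'ROWS' [OPENING] [FORCE]. ROWS is JSON, one flat list of numbers, 6 for each row, row after row: the shift along the tool's x, y, z in mm, then the turn, a rotation vector about the tool's x, y, z in rad. A call has 1 to 5 rows; each row is the pose to reach, as a shift and turn from the pose commanded when the call began, along the tool's axes at that moment; what a row does not reach only later rows make up. A row lasts 1/8 s, in which the tool goes at most 62.5 mm and 10.7 degrees, less where a joint would pass 70% of its speed; a pose out of reach is approached as far as the arm can. A call with a gripper value outside its range is refused whole. OPENING is the opening, from 0 (shut) to 1 (fully open), set as the call begins (- or left out, the last holds). The fingers move at their own pace and stop on an object; FORCE is the grip in N (left out, the last holds). Time passes only in rows, so rows that repeat a pose let the fingers close. It gives the time, the measured TCP pose, the force, the opening and the grip force at its end, in the units of the state.
- monitor.get_obs(): the state, without advancing time (a new reading comes with each control period).
- cams.read_camera(name): name is "side" or "top"; returns a dict with "pixels" (480x640x3 uint8, red, green, blue), "K" (3x3 intrinsics, pixels), "eye" and "orientation" of the camera in the world. Camera axes: x right, y down, z forward; pixel columns grow to the right and rows downward; lengths in m; the calibration is good to about 2 mm. A picture is of the moment at which its call begins. There is no depth.
- env.finish_job(): hands the job in; it is judged then, once.
The state is a dict: "clock": time; "joint_pos": joint angles; "qvel": joint speeds; "joint_torque": joint torques, N m; "ee_pos": TCP position; "eef_rot": TCP orientation; "force": force on the tool from outside, world axes, zero at the start; "torque": the same for the moment, N m; "finger_gap": finger opening in m; "grip_force": force on a finger pad.
Only numpy, scipy, OpenCV 4.12 (cv2) and the standard library are available. Lean on these libraries where they do the work, as an engineer would, in place of code of your own. Each camera call takes 0.05 s, during which the arm holds its last target. There are 200 camera calls.

## Task

Flip both steel spring clips off the crate's lid and only then lift the lid off and lay it flat, handle up, in the middle of the grey felt mat. Next stand the wooden canister that lies in the cradle upright on its rounded foot on the bare bench top and let go of it, then take it again from above and lower it, foot down, into the empty cup inside the crate so that it sits fully home and upright. Leave the clips flipped open and do not disturb the canister already packed or the other goods on the bench.

Things in the scene. Friction and masses are not known exactly. Their poses are not given: they have to be found in the camera images.
- crate_top (a point): Centre of the open top of the fixed plywood crate: 146 mm (its x) by 176 mm (its y) outside, 106 mm high, walls and floor 8 mm. z up, x and y along its sides; the clips are on its +y and -y sides. On its floor stand two round cups, 40 mm either side of the middle along the crate's y; one is empty, one holds a packed canister.
- clip_a (a joint): Angle (rad) of the steel clip on the crate's +y side, hinged along the crate's x. 0 = closed: upright beside the lid, its hook bar 17 mm in over the lid (bar top 8.5 mm above the lid board). It swings outward and down to 1.7 = open, sticking out almost level. Sprung over-centre: it pushes back (about 5 N at the tab at first) until 0.7 rad, then snaps open and stays.
- clip_b (a joint): The same for the equal clip on the crate's -y side.
- clip_a_tab (a point): Middle of the tab, the free end of the +y clip's plate (50 mm wide along the crate's x, 5 mm thick), 62 mm from the hinge line, which is 100 mm from the crate's middle and 25 mm below its rim. When closed this point is 29 mm above the lid board's top and the tab ends 20 mm higher; its inner face, towards the lid, is free to be pushed outward. Moves with the clip.
- clip_b_tab (a point): The same for the clip on the crate's -y side.
- lid_grip (a point): Point on the lid's handle, a dark wooden rail 16 mm wide (lid's x), 84 mm long (lid's y), 34 mm high above the lid board; the point is 18 mm above the board's top, 30 mm above the lid's underside. The loose lid is a plywood board 160 (x) by 190 (y) by 8 mm with a 4 mm deep plug below that drops loosely into the crate's mouth; about 0.32 kg. z up.
- mat: Grey felt mat fixed on the bench where the lid is to be laid: 190 mm (x) by 215 mm (y), 4 mm thick; origin at the centre of its underside. It is to the robot's left or right of the crate.
- canister_mid (a point): Centre (half-way up) of the loose wooden canister to pack: a round drum 56 mm across, 84 mm long, its z axis from foot to flat head. The foot end is rounded over 16 mm to a flat 34 mm across on which it can stand. It starts lying level in the cradle, its middle 40 mm above the bench, head roughly towards the robot. About 0.18 kg.
- cradle: Low plywood cradle fixed on the bench, 70 mm (x) by 40 mm (y), 14 mm high, so narrower than the canister lying along its x; origin at the centre of its underside. It is on the other side of the crate from the mat.
- seat_floor (a point): Centre of the inner floor of the empty cup in the crate, 12 mm above the bench. The fixed wooden cup is concave, 36 mm across at its floor, 64 mm at its rim 14 mm higher, so the canister's rounded foot centres itself; when home the foot is on this floor, the canister's middle 42 mm above it and its head 10 mm below the crate's rim.
- packed_mid (a point): Centre (half-way up) of the equal canister, loose, standing already packed in the other cup; a bystander.
- tray: Bystander: loose cardboard tray with two round wooden cases in it, 120 mm (x) by 170 mm (y), 45 mm high; origin under its centre.
- roll: Bystander: loose cardboard ring (core of a tape roll) standing on end, 90 mm in diameter, 48 mm high; origin under its centre.
- carton: Bystander: loose closed cardboard carton, 90 mm (x) by 130 mm (y), 60 mm high; origin under its centre.

How it is judged:
By the outcome, as a careful person would: the job done as asked, in the order asked, and still so for the second after the job is handed in, with the robot touching nothing.
It also fails if it takes over 72 s, if anything falls off the work surface, if the arm or the gripper's body presses on something with over 40 N, if the wrist force passes 120 N, or if a joint passes its speed limit or range.

## Working session

There is one attempt and no reset: what is moved stays moved. The work goes in short steps, Python scripts to look and compute and a shell command to move; the robot and the scene stay as the last step left them, time stands still between calls to the robot, and variables do not carry over. Pictures are saved under pics/ and viewed, at most 10 in all, crops included, and the job is handed in when it is done.

```bash
ls; mkdir -p pics
python3 - <<'E'
from bench import monitor,cams,env
import cv2
print(monitor.get_obs())
for n in("side","top"):
    r=cams.read_camera(n); cv2.imwrite(f"pics/{n}0.png",r["pixels"][:,:,::-1]); print(n,r["K"],r["eye"],r["orientation"])
E
```

```text
pics
{'clock': 0.0, 'joint_pos': array([-1.35130675e+00,  1.81539850e-01,  1.60797602e+00,  1.18667159e-05,
        1.35378263e+00, -2.06311425e-01]), 'qvel': array([-0.00033129,  0.00035183, -0.00033797,  0.00101151, -0.0010879 ,
        0.00023831]), 'joint_torque': array([ 1.38628133e-03, -4.44865322e+01, -3.51338160e+01, -2.29361394e-04,
        8.89305258e-03,  6.17565092e-06]), 'ee_pos': array([ 0.2373941 , -0.52309772,  0.21560029]), 'eef_rot': array([-3.06899576e+00, -6.63440948e-01, -5.43285755e-07]), 'force': array([-0.56754578,  0.57910752, -0.13219572]), 'torque': array([-0.00653436, -0.05687298, -0.01020153]), 'grip_force': 0.0, 'finger_gap': 0.08536148268623299}
side [[584.49586539   0.         320.51745646]
 [  0.         584.49586539 237.80380456]
 [  0.           0.           1.        ]] [ 0.52941618 -0.86730743  0.72959144] [-2.17576924  0.07574162 -0.01182303]
top [[585.29680105   0.         320.15795037]
 [  0.         585.29680105 236.74453051]
 [  0.           0.           1.        ]] [ 0.36317199 -0.010567    1.20121403] [-2.10357973  2.12624231 -0.18491547]
```

View pics/top0.png

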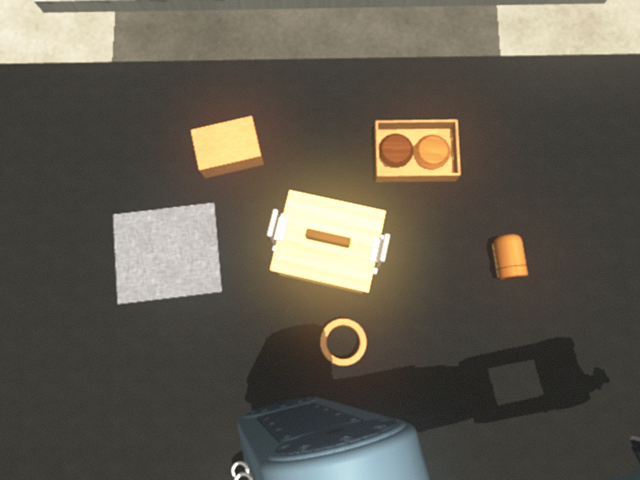

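View pics/side0.png

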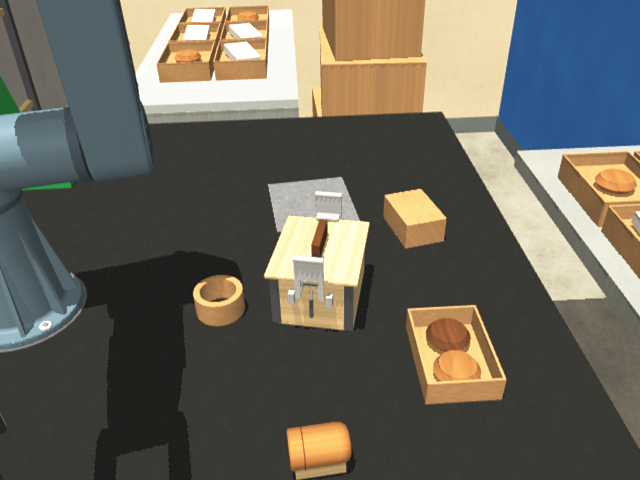

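Top view: the lid corners are near (288,190), (386,208), (369,293), (270,271), with the handle from (306,231) to (350,245). The mat corners are near (112,214), (214,203), (221,292), (118,304). The canister spans x 493–528, y 234–279, with its rounded foot away from the robot. The side view agrees: mat to the left, both clips closed.

```bash
cat > h.py <<'E'
import numpy as np,cv2
from scipy.spatial.transform import Rotation as R
from bench import monitor,cams,env
def ray(c,px,z):
    d=R.from_rotvec(c["orientation"]).apply(np.linalg.inv(c["K"])@[px[0],px[1],1]); e=np.array(c["eye"])
    return e+d*(z-e[2])/d[2]
def proj(c,p):
    q=R.from_rotvec(c["orientation"]).inv().apply(np.array(p)-c["eye"]); return (c["K"]@q)[:2]/q[2]
def tri(c1,p1,c2,p2):
    A=[];b=[]
    for c,p in((c1,p1),(c2,p2)):
        d=R.from_rotvec(c["orientation"]).apply(np.linalg.inv(c["K"])@[p[0],p[1],1]);d/=np.linalg.norm(d)
        M=np.eye(3)-np.outer(d,d);A.append(M);b.append(M@c["eye"])
    return np.linalg.lstsq(np.vstack(A),np.hstack(b),rcond=None)[0]
def goto(p,ang=None):
    """rows to bring TCP (actual) to p with tool down and tool y at world angle ang (deg)"""
    o=monitor.get_obs(); T=R.from_rotvec(o["eef_rot"]); s=T.inv().apply(np.array(p)-o["ee_pos"])*1000
    out=[s.round(1)]
    if ang is not None:
        a=np.radians(ang); y=np.array([np.cos(a),np.sin(a),0])
        if y@T.as_matrix()[:,1]<0:y=-y
        z=np.array([0,0,-1.]); out.append((T.inv()*R.from_matrix(np.c_[np.cross(y,z),y,z])).as_rotvec().round(3))
    return out
E
python3 - <<'E'
from h import *
np.set_printoptions(precision=4,suppress=True)
t=cams.read_camera("top");s=cams.read_camera("side")
o=monitor.get_obs();print("tool axes",R.from_rotvec(o["eef_rot"]).as_matrix())
L=np.array([ray(t,p,.114) for p in[(288,190),(386,208),(369,293),(270,271)]]);print("lid",L,L.mean(0),[np.linalg.norm(L[i]-L[i-1]) for i in range(4)])
for i in range(4): e=L[i]-L[i-1];print(np.degrees(np.arctan2(e[1],e[0])))
H=[ray(t,p,.148) for p in[(306,231),(350,245)]];
hp=[ray(t,p,.148) for p in[(308,229),(306,236),(350,239),(349,246)]];print("handle",np.mean(hp,0))
M=np.array([ray(t,p,.004) for p in[(112,214),(214,203),(221,292),(118,304)]]);print("mat",M,M.mean(0),[np.linalg.norm(M[i]-M[i-1]) for i in range(4)])
for i in range(4): e=M[i]-M[i-1];print(np.degrees(np.arctan2(e[1],e[0])))
C=[ray(t,p,.04) for p in[(495,237),(523,236),(528,276),(497,279)]];print("can",C)
print("can side mid",ray(s,(319,445),.055))
print("side lid corners",[ray(s,p,.114) for p in [(287,217),(369,222),(354,283),(267,277)]])
for n,c in(("top",t),("side",s)):
    im=c["pixels"][:,:,::-1]
    a=im[215:300,470:550] if n=="top" else im[400:480,270:370]
    b=im[180:300,255:400] if n=="top" else im[180:330,255:380]
    cv2.imwrite(f"pics/c_{n}.png",np.hstack([cv2.resize(x,(400,int(400*x.shape[0]/x.shape[1])),interpolation=2)[:330].copy() if 0 else cv2.resize(x,(390,390),interpolation=2) for x in(a,b)]))
E
```

```text
tool axes [[ 0.9107  0.4131 -0.0002]
 [ 0.4131 -0.9107  0.0011]
 [ 0.0002 -0.0011 -1.    ]]
lid [[ 0.6643  0.0662  0.114 ]
 [ 0.6263 -0.1208  0.114 ]
 [ 0.4647 -0.0844  0.114 ]
 [ 0.5078  0.0998  0.114 ]] [ 0.5658 -0.0098  0.114 ] [np.float64(0.1600275994680126), np.float64(0.19085264675466948), np.float64(0.1656550870420988), np.float64(0.1891890011947199)]
-12.10720537857331
-101.49635934978359
167.30938031314295
76.80725499078844
handle [ 0.5639 -0.01    0.148 ]
mat [[0.6475 0.4459 0.004 ]
 [0.6685 0.2305 0.004 ]
 [0.4802 0.2113 0.004 ]
 [0.4579 0.4225 0.004 ]] [0.5635 0.3275 0.004 ] [np.float64(0.19100099875687732), np.float64(0.21644487073373803), np.float64(0.18925118474440186), np.float64(0.21232694275927566)]
7.03708014242192
-84.41772821369568
-174.19836363571451
96.03821918892271
can [array([ 0.5814, -0.3452,  0.04  ]), array([ 0.5828, -0.4013,  0.04  ]), array([ 0.5019, -0.4052,  0.04  ]), array([ 0.4966, -0.3436,  0.04  ])]
can side mid [ 0.5425 -0.3817  0.055 ]
side lid corners [array([0.5085, 0.0965, 0.114 ]), array([0.6653, 0.0645, 0.114 ]), array([ 0.6171, -0.1167,  0.114 ]), array([ 0.4725, -0.0885,  0.114 ])]
```

View pics/c_top.png

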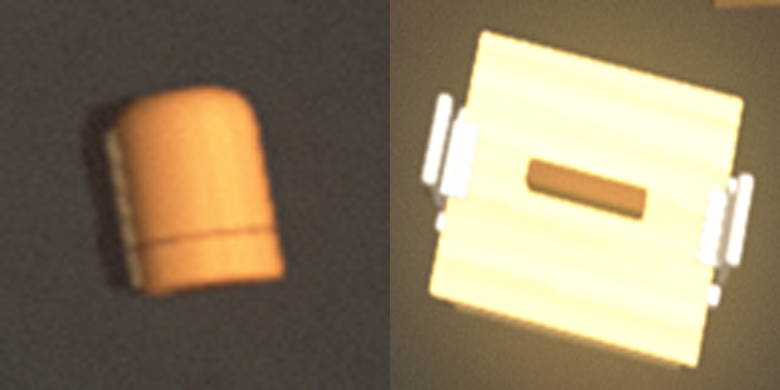

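Measured against the given sizes: the lid comes out at 160 x 190 mm, centre (0.566,-0.010), with crate x at about -12.4°. The mat comes out at 190 x 214 mm, centre (0.5635,0.3275), at 6°. The canister lies foot-away near (0.541,-0.374). Next I work out the canister axis and the first move.

```bash
cat >> h.py <<'E'
CA=-12.4; CC=np.array([.566,-.010,0])
def cr(x,y,z): return CC+R.from_euler('z',CA,degrees=True).apply([x,y,z])
def masks():
    out=[]
    for n in("top","side"):
        c=cams.read_camera(n); h=cv2.cvtColor(c["pixels"],cv2.COLOR_RGB2HSV)
        m=((h[...,0]>5)&(h[...,0]<22)&(h[...,1]>125)&(h[...,2]>70)).astype(np.uint8); out.append((c,m))
    return out
def drum(p,f):
    """surface points of canister with middle p and foot direction f"""
    f=np.array(f)/np.linalg.norm(f); u=np.cross(f,[.3,.4,.8]);u/=np.linalg.norm(u);v=np.cross(f,u);a=np.linspace(0,2*np.pi,40)
    prof=[(-42,28),(26,28)]+[(26+16*np.sin(t),12+5+11*np.cos(t)) for t in np.linspace(.2,1.57,6)]
    return np.vstack([np.array(p)+(l*f+r*(np.outer(np.cos(a),u)+np.outer(np.sin(a),v)))/1000 for l,r in prof])
def iou(mm,p,f):
    s=0
    for c,m in mm:
        h=cv2.convexHull(np.array([proj(c,q) for q in drum(p,f)],np.float32)); k=np.zeros(m.shape,np.uint8)
        cv2.fillConvexPoly(k,(h*16).round().astype(np.int32),1,shift=4)
        x,y,w,hh=cv2.boundingRect(h.astype(np.int32)); sl=np.s_[max(0,y-12):y+hh+12,max(0,x-12):x+w+12]
        s+=(k[sl]&m[sl]).sum()/(k[sl]|m[sl]).sum()
    return s/len(mm)
E
python3 - <<'E'
from h import *
from scipy.optimize import minimize
mm=masks()
g=lambda v:-iou(mm,[v[0]/1000,v[1]/1000,.04],[np.cos(v[2]/50),np.sin(v[2]/50),0])
for a0 in(0,.1):
  r=minimize(g,[541,-374,a0*50],method="Nelder-Mead",options=dict(initial_simplex=np.array([[541,-374,a0*50],[549,-374,a0*50],[541,-366,a0*50],[541,-374,a0*50+6]])));print(r.x,r.x[2]/50*57.3,r.fun)
for c,m in mm: print(c["eye"],iou([(c,m)],[r.x[0]/1000,r.x[1]/1000,.04],[np.cos(r.x[2]/50),np.sin(r.x[2]/50),0]))
print(goto(cr(0,65,.20),CA))
E
```

```text
[ 542.35437803 -371.89722808    4.44046314] 5.088770761123335 -0.9570428375099642
[ 542.26838383 -371.81302969    4.22945439] 4.846954735373033 -0.9578299196266529
[ 0.36317199 -0.010567    1.20121403] 0.9541353383458646
[ 0.52941618 -0.86730743  0.72959144] 0.961524500907441
[array([ 39445.8, -52381. ,     52.5]), array([-0.   , -0.   , -0.929])]
```

```bash
python3 -c "
from h import *
print(goto(cr(0,.065,.20),CA))"
```

```text
[array([ 550.2, -384. ,   16.5]), array([-0.   , -0.   , -0.929])]
```

```bash
python3 -m inch '[275,-192,8,0,0,-0.46,550,-384,16,0,0,-0.93,550,-384,16,0,0,-0.93,550,-384,16,0,0,-0.93,550,-384,16,0,0,-0.93]' 0
python3 -c "
from h import *
print(goto(cr(0,.065,.20),CA))"
```

```text
clock: 0.92
ee_pos: [0.3977, -0.2533, 0.2092]
eef_rot: [2.441, 1.977, 0.0]
force: [1.3, -0.4, 0.3]
finger_gap: 0.0001
grip_force: 0.0
[array([337.9, 114.5,   9.2]), array([0.001, 0.   , 0.007])]
```

```bash
python3 -m inch '[338,114,9,0,0,0,338,114,9,0,0,0,338,114,9,0,0,0,338,114,9,0,0,0,338,114,9,0,0,0]' 0
python3 - <<'E'
from h import *
mm=0
print(goto(cr(0,.065,.143),CA))
r=cams.read_camera("side");cv2.imwrite("pics/s1.png",cv2.resize(r["pixels"][120:340,200:420,::-1],(600,600)))
E
```

```text
clock: 1.55
ee_pos: [0.5585, 0.0149, 0.2013]
eef_rot: [2.446, 1.97, 0.0]
force: [1.3, -0.3, 0.2]
finger_gap: 0.0004
grip_force: 0.0
[array([42.3, 12.7, 58.3]), array([0.001, 0.   , 0.002])]
```

View pics/s1.png

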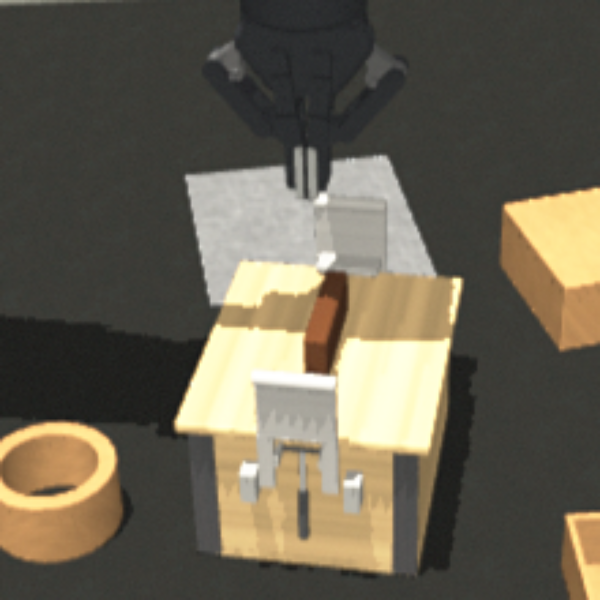

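The picture shows the shut fingers at about (308,180) in the crop, still short of the tab. Both clips are closed and the handle is clear. Next I go down inside the +y tab and push it outward.

```bash
python3 -m inch '[42,12,0,0,0,0,42,12,57,0,0,0,42,12,57,0,0,0,62,12,57,0,0,0,80,12,57,0,0,0]' 0
python3 -m inch '[15,0,0,0,0,0,30,0,0,0,0,0,45,0,0,0,0,0,62,0,0,0,0,0,72,0,0,0,0,0]' 0
python3 - <<'E'
from h import *
T=R.from_euler('z',CA,degrees=True)
print(T.inv().apply(monitor.get_obs()["ee_pos"]-CC))
r=cams.read_camera("side");cv2.imwrite("pics/s2.png",cv2.resize(r["pixels"][120:340,200:420,::-1],(600,600)))
print(goto(cr(0,.065,.20),CA),goto(cr(0,-.065,.19),CA))
E
```

```text
clock: 2.22
ee_pos: [0.588, 0.0887, 0.1466]
eef_rot: [2.446, 1.967, 0.003]
force: [-0.5, -2.7, 0.4]
finger_gap: -0.0003
grip_force: 1.3
clock: 2.85
ee_pos: [0.6018, 0.1602, 0.1439]
eef_rot: [-2.446, -1.971, 0.0]
force: [0.6, -0.7, 0.2]
finger_gap: 0.0002
grip_force: 0.0
[-0.00163682  0.17395357  0.14385608]
[array([-109.7,    1.4,  -56.1]), array([-0.   , -0.001,  0.003])] [array([-239.7,    1.1,  -46.2]), array([-0.   , -0.001,  0.003])]
```

View pics/s2.png

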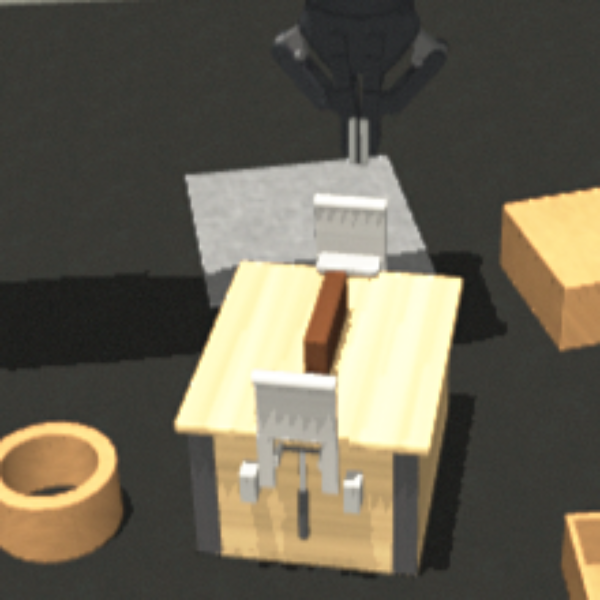

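The view from the side is ambiguous, since an open clip seen from here looks much like a closed one. I check with the top camera.

```bash
python3 -m inch '[0,0,-46,0,0,0,-62,0,-46,0,0,0,-124,0,-46,0,0,0,-184,0,-46,0,0,0,-240,0,-46,0,0,0]' 0
python3 - <<'E'
from h import *
r=cams.read_camera("top");s=cams.read_camera("side")
for c in(r,s):print("tab closed/open",proj(c,cr(0,.1,.143)),proj(c,cr(0,.1615,.073)))
cv2.imwrite("pics/t2.png",np.hstack([cv2.resize(r["pixels"][170:320,230:420,::-1],(400,400)),cv2.resize(s["pixels"][160:300,260:400,::-1],(400,400))]))
print(goto(cr(0,-.065,.143),CA))
E
```

```text
clock: 3.52
ee_pos: [0.5499, -0.0776, 0.1903]
eef_rot: [2.447, 1.97, 0.0]
force: [0.4, -0.7, -1.1]
finger_gap: -0.0001
grip_force: 0.0
tab closed/open [275.26687341 226.12869674] [248.14937656 227.2723594 ]
tab closed/open [327.47237187 204.73800314] [332.28898386 218.16876085]
[array([ 7.7,  0.7, 47.2]), array([ 0.   ,  0.002, -0.005])]
```

View pics/t2.png

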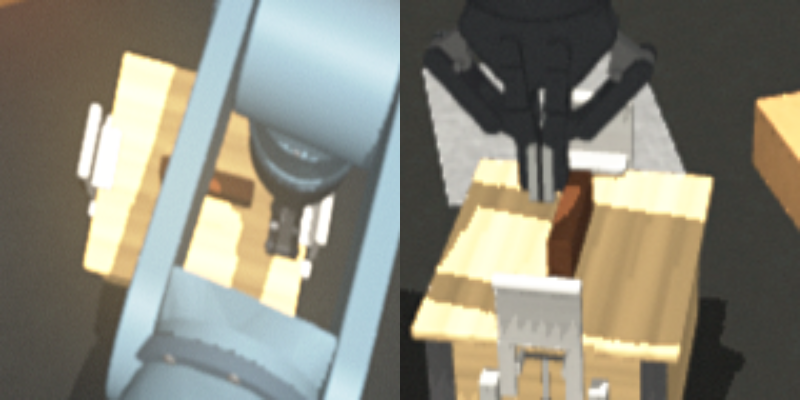

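The +y clip is still closed: tab at (275,226) in the top view, against (248,227) predicted for open. The tip rode over the tab's end, so I must go lower and slower as the tab swings down. I check the real tip height while I am here and repeat.

Run:
```python
from h import *
s=cams.read_camera("side");o=monitor.get_obs();p=o["ee_pos"];print(p)
for d in(0,.008,.021):print(d,proj(s,p-[0,0,d]))
x,y=map(int,proj(s,p-[0,0,.008]));print(s["pixels"][y-14:y+12,x].mean(1).astype(int), y-14)
```

```text
[ 0.55009572 -0.07829455  0.1902052 ]
0 [311.27036102 234.11596978]
0.008 [311.41196    238.13332526]
0.021 [311.63921346 244.58081425]
[159 159 159 159 155 137 132 136 134 131 130 129 160 226 238 239 240 240
 231 189 155 136 146 154 154 154] 224
```

```bash
python3 -m inch '[8,0,0,0,0,0,8,0,44,0,0,0,0,0,44,0,0,0,-15,0,44,0,0,0,-25,0,44,0,0,0]' 0
python3 -m inch '[-8,0,1,0,0,0,-16,0,2,0,0,0,-24,0,4,0,0,0,-32,0,6,0,0,0,-40,0,7,0,0,0]' 0
python3 -m inch '[-6,0,2,0,0,0,-12,0,4,0,0,0,-18,0,6,0,0,0,-18,0,6,0,0,0]' 0
python3 - <<'E'
from h import *
T=R.from_euler('z',CA,degrees=True)
print(T.inv().apply(monitor.get_obs()["ee_pos"]-CC))
r=cams.read_camera("top");s=cams.read_camera("side")
for c in(r,s):print("tab closed/open",proj(c,cr(0,-.1,.143)),proj(c,cr(0,-.1615,.073)))
cv2.imwrite("pics/t3.png",np.hstack([cv2.resize(r["pixels"][170:320,230:420,::-1],(400,400)),cv2.resize(s["pixels"][160:340,240:420,::-1],(400,400))]))
E
```

```text
clock: 4.3
ee_pos: [0.5462, -0.1011, 0.1479]
eef_rot: [2.445, 1.969, 0.002]
force: [0.8, 3.7, 4.3]
finger_gap: 0.0003
grip_force: 2.1
clock: 4.92
ee_pos: [0.5369, -0.1399, 0.1397]
eef_rot: [2.447, 1.969, 0.001]
force: [-0.8, 1.2, 1.0]
finger_gap: 0.0002
grip_force: 0.6
clock: 5.42
ee_pos: [0.5326, -0.1572, 0.1328]
eef_rot: [-2.447, -1.969, 0.001]
force: [-0.4, -0.2, 0.2]
finger_gap: -0.0001
grip_force: 0.4
[-0.00101272 -0.15091508  0.13280135]
tab closed/open [381.66390387 247.76143903] [409.68220115 260.21826791]
tab closed/open [309.54080974 268.12027272] [304.35500661 325.30458791]
```

View pics/t3.png

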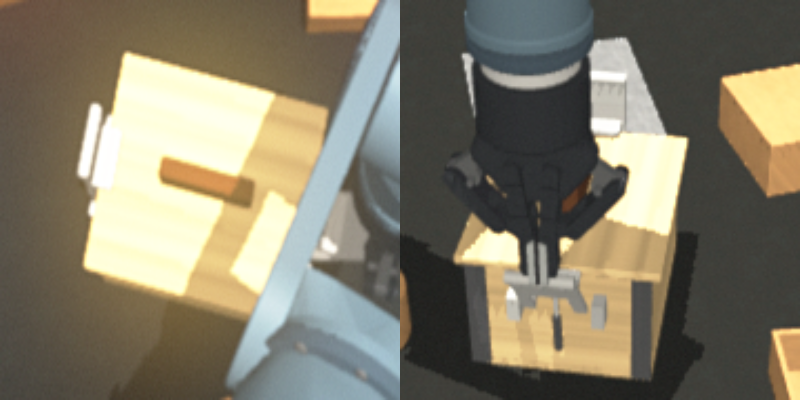

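The picture shows the -y clip part-open, bar near side px (303,288), and not yet at (304,325). I push farther out and down.

```bash
python3 -m inch '[-8,0,5,0,0,0,-16,0,10,0,0,0,-22,0,18,0,0,0,-22,0,18,0,0,0]' 0
python3 -m inch '[0,0,-60,0,0,0,0,0,-75,0,0,0,0,0,-75,0,0,0]' 0
python3 - <<'E'
from h import *
r=cams.read_camera("top");s=cams.read_camera("side")
for th in(0,.3,.6,.9,1.2,1.5,1.7):
  print(th,*[proj(c,cr(0,-.1-.062*np.sin(th),.081+.062*np.cos(th))).round() for c in(r,s)],*[proj(c,cr(0,-.1-.082*np.sin(th),.081+.082*np.cos(th))).round() for c in(r,s)])
cv2.imwrite("pics/t4.png",np.hstack([cv2.resize(r["pixels"][170:320,270:420,::-1],(400,400)),cv2.resize(s["pixels"][160:340,240:420,::-1],(400,400))]))
print(goto(cr(0,.065,.19),CA))
E
```

```text
clock: 6.02
ee_pos: [0.5273, -0.1784, 0.114]
eef_rot: [-2.446, -1.968, 0.001]
force: [0.6, 0.7, -0.4]
finger_gap: 0.0007
grip_force: 0.0
clock: 6.4
ee_pos: [0.5291, -0.1786, 0.1916]
eef_rot: [2.445, 1.969, 0.002]
force: [0.2, 0.8, -0.7]
finger_gap: -0.0001
grip_force: 0.0
0 [382. 248.] [310. 268.] [383. 246.] [309. 258.]
0.3 [391. 250.] [308. 276.] [396. 249.] [307. 269.]
0.6 [400. 253.] [306. 287.] [407. 252.] [304. 283.]
0.9 [406. 255.] [305. 298.] [415. 256.] [303. 299.]
1.2 [410. 257.] [304. 310.] [420. 259.] [302. 314.]
1.5 [411. 259.] [304. 320.] [421. 261.] [302. 328.]
1.7 [410. 260.] [304. 325.] [420. 262.] [302. 335.]
[array([237.1,   2. ,  -0.9]), array([-0.002, -0.001,  0.002])]
```

View pics/t4.png

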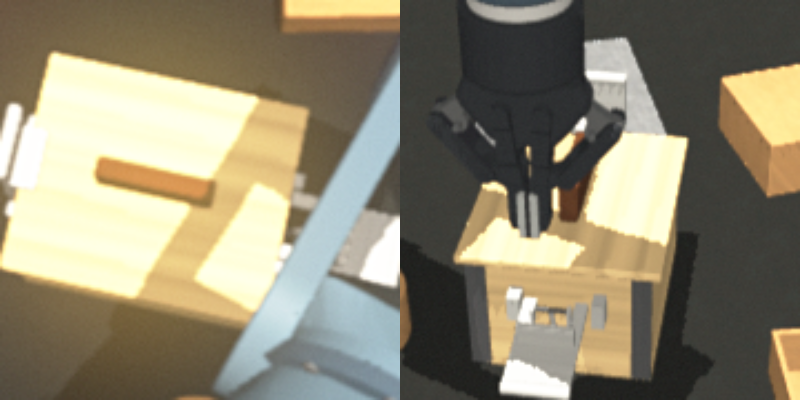

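The -y clip is fully open: tab end at side px (301,333), against (302,335) predicted. Now the +y clip gets the same treatment.

```bash
python3 -m inch '[60,0,0,0,0,0,120,0,0,0,0,0,180,1,0,0,0,0,240,2,0,0,0,0,240,2,0,0,0,0]' 0
python3 -m inch '[0,0,44,0,0,0,8,0,44,0,0,0,18,0,45,0,0,0,28,0,45,0,0,0,36,0,45,0,0,0]' 0
python3 -m inch '[8,0,2,0,0,0,16,0,3,0,0,0,24,0,5,0,0,0,32,0,8,0,0,0,40,0,12,0,0,0]' 0
python3 -m inch '[8,0,6,0,0,0,16,0,10,0,0,0,24,0,18,0,0,0,24,0,18,0,0,0]' 0
python3 -m inch '[0,0,-60,0,0,0,0,0,-78,0,0,0,0,0,-78,0,0,0]' 0
python3 - <<'E'
from h import *
r=cams.read_camera("top");s=cams.read_camera("side")
for th in(0,.9,1.7):
  print(th,*[proj(c,cr(0,.1+.082*np.sin(th),.081+.082*np.cos(th))).round() for c in(r,s)])
cv2.imwrite("pics/t5.png",np.hstack([cv2.resize(r["pixels"][170:320,230:420,::-1],(400,400)),cv2.resize(s["pixels"][160:340,240:420,::-1],(400,400))]))
# handle: dark brown pixels in top
h=cv2.cvtColor(r["pixels"],cv2.COLOR_RGB2HSV)[180:300,260:400];m=((h[...,1]>130)&(h[...,2]<190)&(h[...,2]>60)).astype(np.uint8)
n,l,st,ce=cv2.connectedComponentsWithStats(m);print([(st[i],ce[i]+[260,180]) for i in range(1,n) if st[i,4]>60])
print(goto(cr(0,0,.20),CA))
E
```

```text
clock: 7.12
ee_pos: [0.5803, 0.0601, 0.1879]
eef_rot: [-2.439, -1.975, 0.003]
force: [0.3, -0.4, -0.8]
finger_gap: 0.0001
grip_force: 0.0
clock: 7.75
ee_pos: [0.59, 0.091, 0.1465]
eef_rot: [2.445, 1.969, 0.002]
force: [-0.0, -2.7, 0.8]
finger_gap: -0.0002
grip_force: 1.2
clock: 8.38
ee_pos: [0.5974, 0.1309, 0.1326]
eef_rot: [-2.446, -1.97, 0.0]
force: [0.5, -0.1, 0.6]
finger_gap: 0.0003
grip_force: 0.2
clock: 8.88
ee_pos: [0.602, 0.1541, 0.114]
eef_rot: [-2.445, -1.97, 0.002]
force: [-0.1, 0.0, -0.3]
finger_gap: 0.0
grip_force: 0.0
clock: 9.25
ee_pos: [0.604, 0.1535, 0.1952]
eef_rot: [2.445, 1.968, 0.005]
force: [0.5, -0.3, -1.2]
finger_gap: -0.0003
grip_force: 0.0
0 [274. 224.] [327. 196.]
0.9 [242. 221.] [332. 193.]
1.7 [239. 226.] [334. 214.]
[(array([46, 56, 42, 11, 87], dtype=int32), array([326.4137931 , 241.06896552]))]
[array([-167.2,   -0.2,   -8. ]), array([-0.002,  0.001,  0.001])]
```

View pics/t5.png

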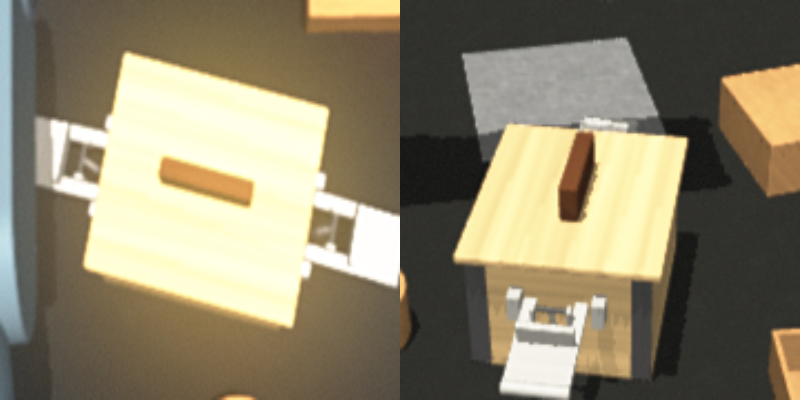

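Both clips are open: white plates stick out at each side and the tab ends match the predicted open pixels. The handle is centred near (328,237), so next I grasp it.

```bash
python3 -m inch '[-60,0,-8,0,0,0,-120,0,-8,0,0,0,-167,0,-8,0,0,0,-167,0,0,0,0,0,-167,0,30,0,0,0]' 0.6
python3 -c "
from h import *
o=monitor.get_obs();print(o['finger_gap'],goto(cr(-.001,0,.128),CA),o['joint_pos'])"
```

```text
clock: 9.98
ee_pos: [0.5676, -0.0098, 0.1627]
eef_rot: [2.448, 1.968, 0.002]
force: [1.3, -0.4, 0.0]
finger_gap: 0.0509
grip_force: 0.0
0.05092434845942237 [array([-0.6, -2.5, 34.7]), array([ 0.001, -0.001,  0.   ])] [-2.26572603e-01  2.16894382e-01  1.67805189e+00  5.43988010e-04
  1.24520480e+00 -1.03882842e-02]
```

```bash
python3 -m inch '[0,-2,34,0,0,0,0,-2,34,0,0,0]' 0.6
python3 -m inch '[0,0,0,0,0,0,0,0,0,0,0,0,0,0,0,0,0,0,0,0,0,0,0,0,0,0,0,0,0,0]' 0 50
python3 -m inch '[0,0,-15,0,0,0,0,0,-40,0,0,0,0,0,-90,0,0,0,0,0,-90,0,0,0]'
python3 -c "
from h import *
print(goto([.5635,.3275,.20],6))"
```

```text
clock: 10.22
ee_pos: [0.5616, -0.0075, 0.1247]
eef_rot: [-2.441, -1.967, 0.008]
force: [-0.1, -0.3, -0.0]
finger_gap: 0.0513
grip_force: 0.0
clock: 10.85
ee_pos: [0.5664, -0.0091, 0.1308]
eef_rot: [2.445, 1.969, 0.004]
force: [0.3, 2.3, 5.7]
finger_gap: 0.0134
grip_force: 49.2
clock: 11.35
ee_pos: [0.5677, -0.0099, 0.2242]
eef_rot: [2.442, 1.966, 0.008]
force: [0.8, 0.1, -4.0]
finger_gap: 0.0133
grip_force: 49.1
[array([328.7, -76.2,  23.4]), array([ 0.008,  0.002, -0.32 ])]
```

```bash
python3 -m inch '[55,-13,0,0,0,-0.06,110,-26,0,0,0,-0.12,165,-39,0,0,0,-0.18,220,-52,0,0,0,-0.24,275,-64,0,0,0,-0.3]'
python3 -m inch '[54,0,0,0,0,-0.02,54,0,0,0,0,-0.02,54,0,0,0,0,-0.02]'
python3 -c "
from h import *
print(goto([.5635,.3275,.036],6))"
```

```text
clock: 11.98
ee_pos: [0.56, 0.2745, 0.2176]
eef_rot: [-2.122, -2.315, 0.004]
force: [0.6, -0.8, -3.1]
finger_gap: 0.0128
grip_force: 49.1
clock: 12.35
ee_pos: [0.5557, 0.3264, 0.2176]
eef_rot: [-2.101, -2.335, 0.005]
force: [0.9, -0.6, -4.6]
finger_gap: 0.0135
grip_force: 49.1
[array([  0.6,   8.3, 181.6]), array([-0.003,  0.001,  0.001])]
```

```bash
python3 -m inch '[0,8,60,0,0,0,0,8,120,0,0,0,0,8,160,0,0,0,0,8,172,0,0,0,0,8,172,0,0,0]'
python3 -m inch '[0,0,4,0,0,0,0,0,8,0,0,0,0,0,10,0,0,0,0,0,10,0,0,0]'
python3 -c "
from h import *
print(goto([.5635,.3275,.034],6))"
```

```text
clock: 12.98
ee_pos: [0.5649, 0.3268, 0.0472]
eef_rot: [-2.103, -2.333, 0.001]
force: [0.3, 0.1, -2.8]
finger_gap: 0.0129
grip_force: 49.2
clock: 13.48
ee_pos: [0.5645, 0.3279, 0.0373]
eef_rot: [2.102, 2.335, 0.0]
force: [0.1, -0.1, -3.1]
finger_gap: 0.0133
grip_force: 49.2
[array([-0.3, -1.1,  3.3]), array([ 0., -0.,  0.])]
```

```bash
python3 -m inch '[0,0,2,0,0,0,0,0,4,0,0,0,0,0,5,0,0,0,0,0,5,0,0,0]'
python3 -m inch '[0,0,0,0,0,0,0,0,0,0,0,0,0,0,0,0,0,0]' 0.6
python3 -m inch '[0,0,-40,0,0,0,0,0,-90,0,0,0,0,0,-140,0,0,0,0,0,-180,0,0,0]' 0.6
python3 - <<'E'
from h import *
o=monitor.get_obs();T=R.from_rotvec(o["eef_rot"]);print(o["joint_pos"])
# canister grasp: f yaw 5deg; tool z 45deg down/outward in vertical plane of f; tool y horizontal
a=np.radians(5);f=np.array([np.cos(a),np.sin(a),0]);up=np.array([0,0,1.])
z=(f-up)/2**.5
for sg in(1,-1):
  y=sg*np.cross(up,f); M=R.from_matrix(np.c_[np.cross(y,z),y,z]); print(sg,(T.inv()*M).as_rotvec())
print(T.as_matrix())
E
```

```text
clock: 13.98
ee_pos: [0.5646, 0.3278, 0.0328]
eef_rot: [2.102, 2.335, -0.0]
force: [-3.3, -0.6, 4.4]
finger_gap: 0.013
grip_force: 50.4
clock: 14.35
ee_pos: [0.5648, 0.3278, 0.0322]
eef_rot: [2.102, 2.335, 0.001]
force: [0.2, 0.2, -0.2]
finger_gap: 0.0513
grip_force: 0.0
clock: 14.85
ee_pos: [0.5652, 0.328, 0.2148]
eef_rot: [2.101, 2.334, 0.003]
force: [-0.3, -0.6, 0.2]
finger_gap: 0.0512
grip_force: 0.0
[3.44558348e-01 3.51963974e-01 1.39894010e+00 5.55075629e-06
 1.38832200e+00 2.39571353e-01]
1 [-0.60490258 -0.6166236  -1.46638606]
-1 [-0.61943244  0.60765802  1.49902465]
[[-1.04793871e-01  9.94491474e-01  2.22564449e-03]
 [ 9.94493802e-01  1.04792316e-01  8.04525250e-04]
 [ 5.66863060e-04  2.29769896e-03 -9.99997200e-01]]
```

```bash
cat >> h.py <<'E'
def rel(p,M):
    o=monitor.get_obs(); T=R.from_rotvec(o["eef_rot"]); return (T.inv().apply(np.array(p)-o["ee_pos"])*1000).round(1),(T.inv()*M).as_rotvec().round(3)
def tilt(yaw,deg,sg):
    """tool z 'deg' from straight down, leaning out along yaw; tool y horizontal"""
    a=np.radians(yaw);f=np.array([np.cos(a),np.sin(a),0]);b=np.radians(deg)
    z=f*np.sin(b)-np.array([0,0,np.cos(b)]);y=sg*np.cross([0,0,1],f);return R.from_matrix(np.c_[np.cross(y,z),y,z])
E
cat > q.py <<'E'
from h import *
M=tilt(5,45,-1);z=M.as_matrix()[:,2];a=np.radians(5);f=np.array([np.cos(a),np.sin(a),0])
C=np.array([.5423,-.3718,.040]);g=C-.006*f+.014*z
print(g,"pre",rel(g-.11*z,M),"end",rel(g,M),"j",monitor.get_obs()["joint_pos"].round(2))
E
python3 q.py
python3 - <<'E'
# lid check: pale region near mat in top image
from h import *
c=cams.read_camera("top");h=cv2.cvtColor(c["pixels"],cv2.COLOR_RGB2HSV);m=((h[...,1]>60)&(h[...,2]>120)).astype(np.uint8);m[:,:90]=0;m[:,235:]=0;m[:190]=0;m[330:]=0
k=max(cv2.findContours(m,0,2)[0],key=cv2.contourArea);b=cv2.boxPoints(cv2.minAreaRect(k));P=np.array([ray(c,p,.012+.004) for p in b]);print(P.round(3),P.mean(0).round(3))
E
```

```text
[ 0.54618466 -0.37146014  0.03010051] pre (array([-692.3, -170.2,  106.1]), array([-0.619,  0.608,  1.499])) end (array([-693.7,  -92.6,  184. ]), array([-0.619,  0.608,  1.499])) j [0.34 0.35 1.4  0.   1.39 0.24]
[[0.64  0.425 0.016]
 [0.653 0.239 0.016]
 [0.489 0.222 0.016]
 [0.477 0.404 0.016]] [0.565 0.322 0.016]
```

```bash
python3 -m inch '[-60,0,-30,0,0,0.15,-120,-10,-30,0,0,0.3,-180,-20,-30,0,0,0.45,-240,-30,-30,0,0,0.6,-300,-40,-30,0,0,0.75]' 1
python3 q.py
```

```text
clock: 15.52
ee_pos: [0.556, 0.0233, 0.2422]
eef_rot: [2.814, 1.396, 0.001]
force: [1.3, -0.3, 0.6]
finger_gap: 0.0852
grip_force: 0.0
[ 0.54618466 -0.37146014  0.03010051] pre (array([-372.5,  173.4,  134.3]), array([-0.326,  0.738,  0.79 ])) end (array([-320.3,  230.9,  212.1]), array([-0.326,  0.738,  0.79 ])) j [-0.17  0.12  1.63 -0.    1.4   0.48]
```

```bash
python3 -m inch '[-55,25,0,-0.05,0.11,0.12,-110,50,0,-0.1,0.22,0.24,-165,75,20,-0.15,0.33,0.36,-220,100,40,-0.2,0.45,0.48,-275,125,70,-0.25,0.56,0.6]' 1
python3 q.py
```

```text
clock: 16.15
ee_pos: [0.4918, -0.2668, 0.1764]
eef_rot: [-2.944, -0.448, -0.935]
force: [0.9, -0.4, -1.4]
finger_gap: 0.0854
grip_force: 0.0
[ 0.54618466 -0.37146014  0.03010051] pre (array([-86.4,  95.9,  31.6]), array([-0.073,  0.173,  0.192])) end (array([-68.4, 105.6, 139.7]), array([-0.073,  0.173,  0.192])) j [-1.06 -0.03  2.05  0.69  1.02 -0.13]
```

```bash
python3 -m inch '[-43,48,16,-0.04,0.09,0.1,-86,96,32,-0.073,0.173,0.192,-86,96,32,-0.073,0.173,0.192,-86,96,32,-0.073,0.173,0.192]' 1
python3 q.py
```

```text
clock: 16.65
ee_pos: [0.4699, -0.3748, 0.1062]
eef_rot: [-2.867, -0.131, -1.178]
force: [-0.2, -1.0, 0.8]
finger_gap: 0.0852
grip_force: 0.0
[ 0.54618466 -0.37146014  0.03010051] pre (array([ 0.1,  3.3, -2.2]), array([-0.007,  0.006,  0.001])) end (array([  0.8,   4.1, 107.8]), array([-0.007,  0.006,  0.001])) j [-1.29  0.25  2.02  0.98  0.99 -0.43]
```

```bash
python3 -m inch '[1,4,35,-0.005,0.005,0,1,4,65,-0.005,0.005,0,1,4,90,-0.005,0.005,0,1,4,106,-0.005,0.005,0,1,4,108,-0.005,0.005,0]' 1
python3 q.py
python3 - <<'E'
from h import *
s=cams.read_camera("side");cv2.imwrite("pics/g1.png",cv2.resize(s["pixels"][300:480,200:420,::-1],(733,600)))
E
```

```text
clock: 17.27
ee_pos: [0.548, -0.37, 0.0312]
eef_rot: [-2.868, -0.133, -1.188]
force: [-0.4, -0.2, 0.4]
finger_gap: 0.0852
grip_force: 0.0
[ 0.54618466 -0.37146014  0.03010051] pre (array([  -2.2,    1. , -110.6]), array([-0.003, -0.   ,  0.004])) end (array([-2.2,  1.3, -0.6]), array([-0.003, -0.   ,  0.004])) j [-1.13  0.48  1.92  1.14  0.82 -0.51]
```

View pics/g1.png

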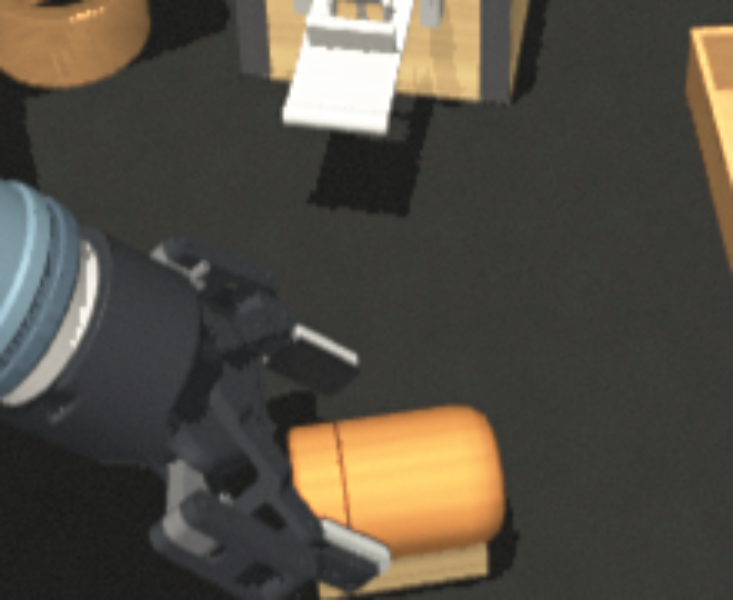

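The picture shows both fingers straddling the canister, tips at about 45% of its length from the head and clear of the cradle. I go 4 mm farther in, close and lift.

```bash
python3 -m inch '[0,1,4,0,0,0,0,1,4,0,0,0,0,1,4,0,0,0,0,1,4,0,0,0]' 0 45
python3 -m inch '[0,1,4,0,0,0,0,1,4,0,0,0]' 
python3 -m inch '[10,0,-10,0,0,0,25,0,-25,0,0,0,50,0,-50,0,0,0,70,0,-70,0,0,0,85,0,-85,0,0,0]'
python3 - <<'E'
from h import *
o=monitor.get_obs();print(R.from_rotvec(o["eef_rot"]).as_matrix().round(3),o["joint_pos"].round(2))
mm=masks();print([m[:, :].sum() for c,m in mm])
E
```

```text
clock: 17.82
ee_pos: [0.5495, -0.3718, 0.0286]
eef_rot: [-2.867, -0.129, -1.19]
force: [-3.1, 3.7, 6.9]
finger_gap: 0.0539
grip_force: 45.7
clock: 18.08
ee_pos: [0.5527, -0.3718, 0.0283]
eef_rot: [-2.862, -0.132, -1.194]
force: [-24.0, 12.8, 33.3]
finger_gap: 0.0541
grip_force: 48.8
clock: 18.7
ee_pos: [0.5523, -0.3734, 0.1465]
eef_rot: [-2.87, -0.128, -1.189]
force: [-0.3, 0.1, -2.0]
finger_gap: 0.0541
grip_force: 48.3
[[ 0.704  0.089  0.704]
 [ 0.064 -0.996  0.062]
 [ 0.707  0.001 -0.707]] [-1.13  0.25  1.9   0.97  0.93 -0.23]
[np.uint64(9371), np.uint64(32423)]
```

```bash
python3 -m inch '[0,0,0,0,0,0.18,0,0,0,0,0,0.36,0,0,0,0,0,0.54,0,0,0,0,0,0.72,0,0,0,0,0,0.9]'
python3 -m inch '[0,0,0,0,0,0.18,0,0,0,0,0,0.36,0,0,0,0,0,0.54,0,0,0,0,0,0.72,0,0,0,0,0,0.9]'
python3 -m inch '[0,0,0,0,0,0.18,0,0,0,0,0,0.36,0,0,0,0,0,0.54,0,0,0,0,0,0.72,0,0,0,0,0,0.9]'
python3 -m inch '[0,0,0,0,0,0.18,0,0,0,0,0,0.36,0,0,0,0,0,0.44,0,0,0,0,0,0.44]'
cat > q2.py <<'E'
from h import *
from scipy.optimize import minimize
o=monitor.get_obs();T=R.from_rotvec(o["eef_rot"]);z=T.as_matrix()[:,2];p=o["ee_pos"];print(p,T.as_matrix().round(3),o["joint_pos"].round(2))
mm=masks()
def pose(v):
    C=p-.014*z+np.array([v[0],v[1],v[2]])/1000; f=np.array([v[3]/50,v[4]/50,-1]); return C,f
def g(v):
    C,f=pose(v)
    # only overlap in pixels: model area not covered by orange (gripper may hide) and orange outside model
    s=0
    for c,m in mm:
        h=cv2.convexHull(np.array([proj(c,q) for q in drum(C,f)],np.float32));k=np.zeros(m.shape,np.uint8);cv2.fillConvexPoly(k,(h*16).round().astype(np.int32),1,shift=4)
        x,y=proj(c,C).astype(int);sl=np.s_[max(0,y-50):y+50,max(0,x-50):x+50];K,Q=k[sl],m[sl]
        s+=(K&~Q&1).sum()+(Q&~K&1).sum()*1.5
    return s
best=min((minimize(g,v0,method="Nelder-Mead",options=dict(maxiter=600,initial_simplex=np.array([v0]+[np.array(v0)+8*np.eye(5)[i] for i in range(5)]))) for v0 in([0,0,-8,0,0],[0,0,0,3,3],[4,-4,-12,-3,-3])),key=lambda r:r.fun)
C,f=pose(best.x);print("mid",C.round(4),"f",(f/np.linalg.norm(f)).round(3),best.fun)
E
python3 q2.py
```

```text
clock: 19.42
ee_pos: [0.5519, -0.3724, 0.1434]
eef_rot: [-2.392, 1.036, -0.946]
force: [0.1, 0.3, -1.4]
finger_gap: 0.0536
grip_force: 48.3
clock: 20.05
ee_pos: [0.5519, -0.3724, 0.1434]
eef_rot: [-1.594, 1.847, -0.587]
force: [0.2, 0.7, -1.8]
finger_gap: 0.0536
grip_force: 48.3
clock: 20.68
ee_pos: [0.5519, -0.3724, 0.1434]
eef_rot: [-0.612, 2.283, -0.167]
force: [-0.0, 0.2, -1.3]
finger_gap: 0.0534
grip_force: 48.3
clock: 21.18
ee_pos: [0.552, -0.3724, 0.1436]
eef_rot: [-0.107, 2.355, 0.044]
force: [0.3, 0.2, -1.7]
finger_gap: 0.0536
grip_force: 48.3
[ 0.55201244 -0.37242142  0.1436283 ] [[-0.705 -0.091  0.703]
 [-0.064  0.996  0.064]
 [-0.706 -0.    -0.708]] [-1.13  0.26  1.9   0.97  0.93  2.9 ]
mid [ 0.5405 -0.3715  0.1481] f [ 0.002  0.044 -0.999] 921.5
```

```bash
python3 -m inch '[15,52,-15,0,0,0,29,104,-29,0,0,0,60,104,2,0,0,0,89,104,31,0,0,0,89,104,31,0,0,0]'
python3 -m inch '[4,0,4,0,0,0,7,0,7,0,0,0,7,0,7,0,0,0]'
python3 q2.py
```

```text
clock: 21.9
ee_pos: [0.501, -0.2707, 0.0571]
eef_rot: [-0.105, 2.357, 0.05]
force: [0.1, 0.8, -1.7]
finger_gap: 0.0537
grip_force: 48.5
clock: 22.28
ee_pos: [0.5026, -0.2736, 0.0509]
eef_rot: [-0.108, 2.354, 0.041]
force: [0.1, 1.3, -1.5]
finger_gap: 0.054
grip_force: 48.5
[ 0.50261357 -0.27356463  0.05085906] [[-0.704 -0.091  0.705]
 [-0.066  0.996  0.062]
 [-0.707 -0.002 -0.707]] [-1.13  0.27  2.18  1.19  0.8   2.57]
mid [ 0.4912 -0.2746  0.0574] f [ 0.021  0.013 -1.   ] 620.5
```

```bash
python3 -m inch '[5,0,5,0,0,0,9,0,9,0,0,0,9,0,9,0,0,0]'
python3 -m inch '[1,0,1,0,0,0,2,0,2,0,0,0,2,0,2,0,0,0]'
python3 -m inch '[1,0,1,0,0,0,1,0,1,0,0,0]'
```

```text
clock: 22.75
ee_pos: [0.502, -0.2725, 0.0366]
eef_rot: [-0.106, 2.355, 0.045]
force: [-0.4, 0.5, -2.3]
finger_gap: 0.0539
grip_force: 48.5
clock: 23.12
ee_pos: [0.5033, -0.273, 0.0362]
eef_rot: [-0.108, 2.351, 0.044]
force: [-5.8, 2.5, 11.6]
finger_gap: 0.054
grip_force: 49.5
clock: 23.38
ee_pos: [0.5042, -0.273, 0.0362]
eef_rot: [-0.109, 2.348, 0.044]
force: [-9.1, 6.0, 22.5]
finger_gap: 0.0539
grip_force: 50.3
```

```bash
python3 -m inch '[-1,0,-1,0,0,0,-2,0,-2,0,0,0]'
python3 -m inch '[0,0,0,0,0,0,0,0,0,0,0,0,0,0,0,0,0,0,0,0,0,0,0,0]' 0.8
python3 -m inch '[0,0,-8,0,0,0,0,0,-25,0,0,0,0,0,-60,0,0,0,0,0,-110,0,0,0,0,0,-150,0,0,0]' 1
python3 q2.py
python3 - <<'E'
from h import *
from scipy.optimize import minimize
mm=masks()
for nm in([0,1],[0],[1]):
  g=lambda v:-iou([mm[i] for i in nm],[v[0]/1000,v[1]/1000,.042],[0,0,-1])
  r=min((minimize(g,v0,method="Nelder-Mead",options=dict(initial_simplex=np.array([v0,[v0[0]+8,v0[1]],[v0[0],v0[1]+8]]))) for v0 in([491,-274],[497,-270])),key=lambda r:r.fun);print(nm,r.x,r.fun)
E
```

```text
clock: 23.62
ee_pos: [0.5024, -0.2733, 0.0363]
eef_rot: [-0.108, 2.354, 0.042]
force: [0.9, -0.1, -1.7]
finger_gap: 0.0539
grip_force: 48.5
clock: 24.12
ee_pos: [0.5023, -0.273, 0.0359]
eef_rot: [-0.107, 2.354, 0.043]
force: [1.1, 0.3, -0.1]
finger_gap: 0.0681
grip_force: 0.0
clock: 24.75
ee_pos: [0.3953, -0.2825, 0.1431]
eef_rot: [-0.107, 2.355, 0.042]
force: [0.9, 0.3, 0.7]
finger_gap: 0.0856
grip_force: 0.0
[ 0.39532827 -0.28253436  0.14314325] [[-0.705 -0.09   0.704]
 [-0.065  0.996  0.063]
 [-0.706 -0.002 -0.708]] [-1.43 -0.1   2.3   0.9   1.11  2.7 ]
mid [ 0.3666 -0.0233  0.0114] f [-0.475 -0.637 -0.606] 2444.0
[0, 1] [ 489.99144145 -274.44882743] -0.9492564892682103
[0] [ 490.23890328 -274.49450624] -0.951974386339381
[1] [ 490.01366234 -272.63741207] -0.9520328917313842
```

The canister stands alone at (0.490,-0.274), and the upright model overlaps it at 0.95 in both views. I unwind the wrist and then come over it from above.

```bash
python3 -m inch '[0,0,-10,0,0,-0.18,0,0,-20,0,0,-0.36,0,0,-20,0,0,-0.54,0,0,-20,0,0,-0.72,0,0,-20,0,0,-0.9]' 1
python3 -m inch '[0,0,0,0,0,-0.18,0,0,0,0,0,-0.36,0,0,0,0,0,-0.54,0,0,0,0,0,-0.72,0,0,0,0,0,-0.9]'
cat > q3.py <<'E'
from h import *
import sys
a=np.radians(CA);y=np.array([np.cos(a),np.sin(a),0]);z=np.array([0,0,-1.]);M=R.from_matrix(np.c_[np.cross(y,z),y,z])
p=[float(v) for v in sys.argv[1:4]]
print(rel(p,M),monitor.get_obs()["joint_pos"].round(2))
E
python3 q3.py .490 -.274 .19
```

```text
clock: 25.58
ee_pos: [0.3831, -0.2825, 0.1549]
eef_rot: [-1.143, 2.1, -0.39]
force: [0.2, 0.4, -0.3]
finger_gap: 0.0854
grip_force: 0.0
clock: 26.2
ee_pos: [0.3831, -0.2824, 0.1549]
eef_rot: [-2.043, 1.465, -0.785]
force: [-0.9, -0.1, -1.4]
finger_gap: 0.0854
grip_force: 0.0
(array([ 24.8, -97.6,  50.9]), array([-0.041, -1.042, -2.427])) [-1.47 -0.15  2.3   0.88  1.17  0.9 ]
```

```bash
python3 -m inch '[0,0,0,-0.003,-0.07,-0.16,0,0,0,-0.006,-0.14,-0.32,0,0,0,-0.008,-0.21,-0.48,0,0,0,-0.011,-0.28,-0.65,0,0,0,-0.014,-0.35,-0.81]' 1
python3 q3.py .490 -.274 .19
```

```text
clock: 26.82
ee_pos: [0.3831, -0.2826, 0.1546]
eef_rot: [-2.627, 0.425, -0.637]
force: [-0.6, 0.6, 0.1]
finger_gap: 0.0857
grip_force: 0.0
(array([100.7, -44.1,  26.2]), array([-0.032, -0.693, -1.616])) [-1.32  0.04  2.03  0.6   1.33  0.34]
```

```bash
python3 -m inch '[0,0,-15,-0.003,-0.07,-0.16,0,0,-30,-0.006,-0.14,-0.32,0,0,-30,-0.01,-0.21,-0.48,0,0,-30,-0.012,-0.28,-0.65,0,0,-30,-0.016,-0.35,-0.81]' 1
python3 q3.py .490 -.274 .19
```

```text
clock: 27.45
ee_pos: [0.3684, -0.2918, 0.1789]
eef_rot: [-2.791, -0.775, -0.365]
force: [0.5, -0.2, -0.5]
finger_gap: 0.0854
grip_force: 0.0
(array([112.6,  47.8,  16. ]), array([-0.018, -0.344, -0.805])) [-1.13  0.06  1.86  0.29  1.41 -0.18]
```

```bash
python3 -m inch '[20,10,0,-0.003,-0.07,-0.16,45,20,0,-0.007,-0.14,-0.32,70,30,5,-0.01,-0.21,-0.48,95,40,10,-0.014,-0.28,-0.65,113,48,16,-0.018,-0.344,-0.805]' 1
python3 q3.py .490 -.274 .19
```

```text
clock: 28.08
ee_pos: [0.4917, -0.2741, 0.19]
eef_rot: [2.447, 1.97, -0.002]
force: [-0.5, -0.0, -0.2]
finger_gap: 0.0855
grip_force: 0.0
(array([-0.3, -1.7, -0. ]), array([-0.   ,  0.001,  0.001])) [-0.72  0.18  1.66 -0.    1.3  -0.5 ]
```

```bash
python3 -m inch '[0,-1,50,0,0,0,0,-1,100,0,0,0,0,-1,130,0,0,0,0,-1,137,0,0,0,0,-1,137,0,0,0]' 1
python3 q3.py .490 -.274 .053
python3 -m inch '[0,0,0,0,0,0,0,0,0,0,0,0,0,0,0,0,0,0,0,0,0,0,0,0,0,0,0,0,0,0]' 0 45
python3 -m inch '[0,0,-20,0,0,0,0,0,-70,0,0,0,0,0,-130,0,0,0,0,0,-180,0,0,0,0,0,-190,0,0,0]'
python3 - <<'E'
from h import *
# crate interior from top: which cup holds a canister? mean colour at predicted head and cup places
c=cams.read_camera("top");h=cv2.cvtColor(c["pixels"],cv2.COLOR_RGB2HSV)
for y in(.04,-.04):
    for z in(.096,.012):
        u=proj(c,cr(0,y,z)).astype(int);print(y,z,u,h[u[1]-2:u[1]+3,u[0]-2:u[0]+3].reshape(-1,3).mean(0).round())
cv2.imwrite("pics/k.png",cv2.resize(c["pixels"][190:300,260:400,::-1],(700,550)))
for yy in np.arange(-.075,.08,.01):
    u=proj(c,cr(0,yy,.096)).astype(int);print(round(yy,3),u,h[u[1],u[0]],end="; ")
E
```

```text
clock: 28.7
ee_pos: [0.4893, -0.2752, 0.0543]
eef_rot: [2.454, 1.961, 0.0]
force: [-0.1, -0.2, 1.3]
finger_gap: 0.0852
grip_force: 0.0
(array([1.3, 0.4, 1.3]), array([ 0.   , -0.   , -0.006])) [-0.72  0.35  1.76  0.    1.03 -0.5 ]
clock: 29.32
ee_pos: [0.4902, -0.2768, 0.0571]
eef_rot: [2.452, 1.957, 0.001]
force: [-1.1, 1.2, 6.2]
finger_gap: 0.0534
grip_force: 46.3
clock: 29.95
ee_pos: [0.4907, -0.2772, 0.2504]
eef_rot: [2.447, 1.953, 0.003]
force: [-0.5, -0.4, -0.5]
finger_gap: 0.0534
grip_force: 48.1
0.04 0.096 [307 237] [ 20. 150. 253.]
0.04 0.012 [309 244] [ 20. 150. 254.]
-0.04 0.096 [348 245] [ 13. 159. 189.]
-0.04 0.012 [347 252] [ 13. 161. 193.]
-0.075 [366 249] [ 18 117 205]; -0.065 [361 248] [ 18 155 252]; -0.055 [356 247] [ 13 163 195]; -0.045 [351 246] [ 14 160 188]; -0.035 [346 245] [ 13 162 187]; -0.025 [341 244] [ 13 160 195]; -0.015 [335 243] [ 16 169 245]; -0.005 [330 242] [ 29  69 255]; 0.005 [325 240] [ 20 137 254]; 0.015 [320 239] [ 15 161 229]; 0.025 [315 238] [ 18 153 251]; 0.035 [310 237] [ 20 149 254]; 0.045 [305 236] [ 19 150 253]; 0.055 [300 235] [ 16 159 240]; 0.065 [295 234] [ 24 112 254]; 0.075 [290 233] [ 18 117 152];
```

Run:
```python
from h import *
c=cams.read_camera("top");h=cv2.cvtColor(c["pixels"],cv2.COLOR_RGB2HSV)
for u in(308,348):
    print(u,[(r,int(h[r,u,0]),int(h[r,u,1]),int(h[r,u,2])) for r in range(206,288,2)])
for z in(.106,.096,.026,.012):
  for y in(.04,-.04): print(z,y,[proj(c,cr(x,y,z)).round().tolist() for x in(.065,.028,0,-.028,-.065)])
s=cams.read_camera("side");hs=cv2.cvtColor(s["pixels"],cv2.COLOR_RGB2HSV)
for y in(.04,-.04):
    u=proj(s,cr(0,y,.096)).astype(int);print("side",y,u,[(r,*map(int,hs[r,u[0]])) for r in range(u[1]-24,u[1]+26,3)])
```

```text
308 [(206, 19, 120, 161), (208, 18, 114, 161), (210, 18, 116, 162), (212, 18, 121, 179), (214, 30, 52, 255), (216, 30, 30, 255), (218, 29, 41, 255), (220, 29, 38, 255), (222, 29, 37, 255), (224, 30, 34, 255), (226, 30, 53, 255), (228, 17, 153, 248), (230, 15, 163, 233), (232, 16, 161, 241), (234, 17, 154, 250), (236, 20, 150, 254), (238, 20, 149, 254), (240, 20, 151, 254), (242, 20, 150, 254), (244, 20, 152, 254), (246, 20, 152, 254), (248, 20, 152, 253), (250, 20, 150, 254), (252, 20, 151, 253), (254, 18, 155, 252), (256, 15, 165, 226), (258, 14, 164, 214), (260, 19, 143, 252), (262, 29, 68, 255), (264, 29, 50, 255), (266, 29, 46, 255), (268, 29, 45, 255), (270, 29, 43, 255), (272, 29, 44, 255), (274, 30, 46, 255), (276, 19, 118, 220), (278, 18, 120, 163), (280, 19, 120, 162), (282, 17, 107, 119), (284, 17, 101, 109), (286, 17, 103, 106)]
348 [(206, 20, 111, 174), (208, 30, 49, 255), (210, 30, 54, 255), (212, 19, 121, 187), (214, 18, 120, 162), (216, 19, 122, 165), (218, 19, 119, 163), (220, 18, 123, 162), (222, 26, 92, 255), (224, 30, 37, 255), (226, 29, 37, 255), (228, 29, 42, 255
[... 1394 characters left out ...]
0, 241), (224, 30, 35, 255), (227, 20, 105, 234), (230, 20, 104, 230), (233, 20, 104, 227), (236, 19, 107, 222), (239, 19, 104, 228), (242, 19, 109, 223), (245, 19, 110, 221), (248, 19, 106, 227), (251, 19, 107, 224), (254, 19, 108, 221), (257, 19, 109, 222), (260, 19, 128, 251), (263, 17, 154, 254), (266, 11, 163, 172)]
side -0.04 [316 268] [(244, 20, 109, 223), (247, 19, 107, 226), (250, 19, 106, 223), (253, 19, 108, 221), (256, 19, 108, 222), (259, 18, 129, 247), (262, 13, 167, 225), (265, 11, 160, 163), (268, 11, 161, 166), (271, 12, 160, 166), (274, 15, 159, 247), (277, 20, 141, 253), (280, 30, 33, 255), (283, 21, 102, 232), (286, 20, 104, 226), (289, 19, 105, 224), (292, 18, 108, 220)]
```

The +y cup is empty: its disc spans rows 228–260, centred on 244, which is floor height. The -y disc is centred on row 246, which is head height, so that one is packed. I carry the canister over the +y cup.

```bash
python3 q3.py $(python3 -c "
from h import *
print(*cr(0,.038,.22))")
```

```text
(array([314. ,  16.4,  24.2]), array([ 0.001,  0.001, -0.007])) [-0.72  0.13  1.61 -0.    1.4  -0.5 ]
```

```bash
python3 -m inch '[55,3,0,0,0,0,110,6,0,0,0,0,165,9,0,0,0,0,220,12,0,0,0,0,270,14,0,0,0,0]'
python3 -m inch '[44,2,0,0,0,-0.005,44,2,0,0,0,-0.005,44,2,30,0,0,-0.005,44,2,50,0,0,-0.005]'
python3 q3.py $(python3 -c "
from h import *
print(*cr(0,.038,.09))")
cat > q4.py <<'E'
from h import *
from scipy.optimize import minimize
mm=masks();o=monitor.get_obs();p=o["ee_pos"];s=mm[1][0]
im=cv2.cvtColor(s["pixels"],cv2.COLOR_RGB2HSV);C=p+[0,.0024,-.015]
u=proj(s,C-[0,0,.025]).astype(int);print(u,"row span of orange along column:",[int(x) for x in np.where(mm[1][1][u[1]-30:u[1]+40,u[0]])[0]+u[1]-30][::69] , "cols:",(lambda a:(a.min(),a.max()))(np.where(mm[1][1][u[1],u[0]-30:u[0]+30])[0]+u[0]-30))
k=proj(s,C-[0,0,.042]);print("foot pred",k)
E
python3 q4.py
```

```text
clock: 30.72
ee_pos: [0.5612, -0.0133, 0.2417]
eef_rot: [-2.453, -1.959, 0.004]
force: [0.0, -0.8, -1.0]
finger_gap: 0.053
grip_force: 48.1
clock: 31.22
ee_pos: [0.5722, 0.0264, 0.1912]
eef_rot: [-2.449, -1.965, 0.005]
force: [-0.5, -0.0, -1.3]
finger_gap: 0.0534
grip_force: 48.1
(array([  1.2,   2.1, 101.2]), array([-0.003,  0.002, -0.002])) [-0.16  0.2   1.63 -0.    1.31  0.06]
[320 218] row span of orange along column: [188] cols: (np.int64(306), np.int64(334))
foot pred [320.78909772 226.48786023]
```

```bash
python3 -m inch '[1,1,40,0,0,0,1,1,75,0,0,0,1,1,100,0,0,0,1,1,112,0,0,0,1,1,112,0,0,0]'
python3 -m inch '[0,0,3,0,0,0,0,0,6,0,0,0,0,0,6,0,0,0]'
python3 -m inch '[0,0,2,0,0,0,0,0,4,0,0,0,0,0,4,0,0,0]'
```

```text
clock: 31.95
ee_pos: [0.575, 0.0272, 0.0822]
eef_rot: [2.45, 1.965, -0.001]
force: [-0.1, -0.6, -0.6]
finger_gap: 0.0535
grip_force: 48.1
clock: 32.33
ee_pos: [0.5756, 0.0275, 0.077]
eef_rot: [2.449, 1.965, 0.001]
force: [0.2, 0.4, -1.5]
finger_gap: 0.0535
grip_force: 48.1
clock: 32.7
ee_pos: [0.5752, 0.0276, 0.0724]
eef_rot: [2.449, 1.965, -0.0]
force: [-0.0, 0.4, -1.9]
finger_gap: 0.0535
grip_force: 48.1
```

```bash
python3 -m inch '[0,0,1,0,0,0,0,0,2,0,0,0,0,0,2,0,0,0]'
python3 -m inch '[0,0,1,0,0,0,0,0,2,0,0,0,0,0,2,0,0,0]'
```

```text
clock: 33.08
ee_pos: [0.5754, 0.0275, 0.0706]
eef_rot: [2.449, 1.965, -0.0]
force: [0.2, -0.1, -1.2]
finger_gap: 0.0533
grip_force: 48.1
clock: 33.45
ee_pos: [0.5756, 0.0276, 0.0691]
eef_rot: [2.449, 1.965, 0.001]
force: [-1.5, 0.2, 3.3]
finger_gap: 0.0534
grip_force: 48.5
```

Contact comes at TCP z 0.069, as predicted for the foot on the cup floor. I release, rise straight up, and move away to check.

```bash
python3 -m inch '[0,0,0,0,0,0,0,0,0,0,0,0,0,0,0,0,0,0,0,0,0,0,0,0]' 0.83
python3 -m inch '[0,0,-20,0,0,0,0,0,-60,0,0,0,0,0,-110,0,0,0,0,0,-150,0,0,0,0,0,-170,0,0,0]' 0.83
python3 -m inch '[-60,0,0,0,0,0,-120,0,0,0,0,0,-180,-20,0,0,0,0,-240,-60,0,0,0,0,-280,-100,0,0,0,0]'
python3 - <<'E'
from h import *
from scipy.optimize import minimize
c=cams.read_camera("top");s=cams.read_camera("side")
h=cv2.cvtColor(c["pixels"],cv2.COLOR_RGB2HSV)
def prof(a,b,n=41): return [tuple(map(int,h[tuple(proj(c,a+(b-a)*t).round().astype(int)[::-1])]))[0::2] for t in np.linspace(0,1,n)]
for y in(.04,-.04): print(y,"x-profile -40..40mm at head height",prof(cr(-.04,y,.096),cr(.04,y,.096)))
print("y-profile -80..80",prof(cr(0,-.08,.096),cr(0,.08,.096),41))
m=((h[...,1]>60)&(h[...,2]>120)).astype(np.uint8);m[:,:90]=0;m[:,235:]=0;m[:190]=0;m[330:]=0
k=max(cv2.findContours(m,0,2)[0],key=cv2.contourArea);P=np.array([ray(c,p,.016) for p in cv2.boxPoints(cv2.minAreaRect(k))]);print("lid",P.round(3),P.mean(0))
for sg in(1,-1):
  for th in(0,1.7):
    q=cr(0,sg*(.1+.075*np.sin(th)),.081+.075*np.cos(th));print("clip",sg,th,[im["pixels"][tuple(proj(im,q).astype(int)[::-1])] for im in(c,s)])
E
```

```text
clock: 33.95
ee_pos: [0.5754, 0.0275, 0.0686]
eef_rot: [2.449, 1.965, 0.0]
force: [0.2, 0.6, 0.1]
finger_gap: 0.0708
grip_force: 0.0
clock: 34.58
ee_pos: [0.5764, 0.0276, 0.2418]
eef_rot: [2.447, 1.963, 0.005]
force: [0.8, -0.2, -0.4]
finger_gap: 0.071
grip_force: 0.0
clock: 35.2
ee_pos: [0.4191, -0.2232, 0.2389]
eef_rot: [2.449, 1.964, -0.0]
force: [1.6, -0.6, -0.1]
finger_gap: 0.0707
grip_force: 0.0
0.04 x-profile -40..40mm at head height [(15, 207), (15, 196), (16, 164), (16, 146), (15, 148), (15, 157), (14, 215), (17, 255), (20, 255), (21, 255), (21, 255), (17, 255), (13, 214), (13, 177), (14, 180), (14, 182), (14, 183), (13, 183), (14, 185), (13, 187), (13, 187), (13, 189), (13, 187), (13, 191), (13, 190), (13, 192), (13, 186), (13, 189), (13, 223), (16, 251), (20, 255), (21, 255), (20, 254), (22, 253), (28, 254), (30, 255), (30, 255), (29, 255), (29, 255), (29, 255), (30, 255)]
-0.04 x-profile -40..40mm at head height [(15, 196), (15, 177), (16, 150), (17, 145), (16, 145), (16, 175), (14, 229), (17, 254), (19, 255), (20, 254), (20, 255), (17, 253), (13, 217), (12, 189), (13, 19
[... 525 characters left out ...]
5), (29, 255), (26, 255), (15, 234), (15, 195), (16, 250), (19, 254), (15, 240), (13, 194), (14, 195), (13, 189), (13, 187), (13, 186), (13, 181), (13, 179), (13, 186), (17, 252), (19, 254), (15, 235), (19, 183), (18, 154), (18, 186)]
lid [[0.576 0.383 0.016]
 [0.584 0.285 0.016]
 [0.56  0.282 0.016]
 [0.551 0.379 0.016]] [0.56764103 0.33236734 0.016     ]
clip 1 0 [array([185, 173, 158], dtype=uint8), array([255, 253, 210], dtype=uint8)]
clip 1 1.7 [array([252, 250, 245], dtype=uint8), array([254, 253, 249], dtype=uint8)]
clip -1 0 [array([255, 255, 255], dtype=uint8), array([249, 187, 105], dtype=uint8)]
clip -1 1.7 [array([170, 160, 150], dtype=uint8), array([156, 151, 145], dtype=uint8)]
```

The two heads show identical disc profiles, so the canister is home and upright. The lid's handle is centred within about 4 mm of the mat's centre, and both clips are still open. I hand the job in.

```bash
python3 -c "
from bench import env
print(env.finish_job())"
```

```text
the job is handed in; nothing more can be done
None
```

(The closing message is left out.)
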